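# Shut the offcut drawer and hold the strip cutter's sprung cover at its loading mark

### The arm

A 6-joint arm with a two-finger parallel gripper is mounted at the origin on the work surface. World frame = base frame: x ahead of the robot, y to its left, z up, the work surface at z = 0. Lengths are in m, angles in rad, forces in N, time in s.
With the tool pointing down it reaches from about 0.275 to 0.825 m from the base axis. Payload 5.2 kg.
Tool frame: the origin (TCP) lies at the very end of the fingers, on their centre line; the grasp point (between the pads) lies 19 mm behind it; z points along the fingers, y is the direction in which the jaws open and shut (so a half turn about z gives the same grasp; the last joint's range is limited). The gripper opens to 93 mm and grips with 3 to 60 N. Pads are 15 mm wide; open, the fingers measure 128 mm over their backs; the gripper's body (75 mm by 188 mm) begins 65 mm behind the grasp point.
Start: joints at [-1.445, 0.259, 1.535, -0, 1.348, -0.203], TCP at [0.178, -0.521, 0.191] pointing down, gripper open.
Joint ranges: [-3.14, 3.14], [-0.91, 2.08], [0.19, 2.58], [-1.22, 4.36], [0.22, 2.71], [-3.12, 3.12]. Speed limits (rad/s): [2.57, 2.57, 3.14, 3.14, 3.14, 3.14].

### API

Orientations are given as a rotation vector (axis times angle).
In Python, from bench import get_obs, grab_frame, camera_params, hand_in, find_in, trace gives the robot as it stands.
- The arm moves only by the tool drive_tool, never from a script. Its argument "commands" is a list of rows, each a list of 6 numbers: the shift along the tool's x, y, z in units of 50 mm (1.0 is 50 mm), then the turn, a rotation vector about the tool's x, y, z in units of 5 degrees (1.0 is 5 degrees). In form: [[tx, ty, tz, wx, wy, wz], ...]. A call has 1 to 10 rows; each row is the pose to reach, as a shift and turn from the pose commanded when the call began, along the tool's axes at that moment; what a row does not reach only later rows make up. A row lasts 1/10 s, in which the tool goes at most 50 mm and 8.59 degrees, less where a joint would pass 70% of its speed; a pose out of reach is approached as far as the arm can. A call with a gripper value outside its range is refused whole. "hand" is the closure, from 0 (fully open) to 1 (shut), set as the call begins (left out, the last holds). The fingers move at their own pace and stop on an object; "newtons" is the grip in N (left out, the last holds). Time passes only in rows, so rows that repeat a pose let the fingers close. It gives the time, the measured TCP pose, the force and the opening at its end, in the units of the state.
- get_obs(): the state, without advancing time (a new reading comes with each control period).
- grab_frame(name): name is "scene" or "top" or "wrist"; returns the picture (384x512x3 uint8, blue, green, red); there is no depth.
- camera_params(name): a dict with "fx", "fy", "cx", "cy" (pixels), "R" (3x3) and "t" (3): a world point X has camera coordinates R X + t; the wrist camera has in their place "tool_from_camera" (4x4, takes a point from camera to tool coordinates, whose origin is the TCP and whose axes are the flange's). Camera axes: x right, y down, z forward; pixel columns grow to the right and rows downward; lengths in m; the calibration is good to about 2 mm. The wrist camera is an equidistant fisheye: a pixel r from the principal point sees the ray r / f radians off the axis. A picture is of the moment at which its call begins: read the wrist's pose just before it. camera_params takes no time and is no camera call.
- hand_in(): hands the job in, once; it reports no verdict.
Trained networks look in the newest picture that a camera, given by its name, has taken for a name from the list of things; names that differ only in an ending like _2 or _b are one class to them, and where a whole thing is asked for, a point or a joint stands for the part that bears it (a point fixed in the world has none). Each returns a list of dicts, best first, with "score" (0 to 1); they miss things now and then, are a little off and sometimes report something else, mostly with a low value. They report only what shows in the picture. A call takes as long as a camera call.
- find_in(camera, name): "uv" ([column, row] in pixels, amid what is visible of it).
- trace(camera, name): "pixels" (384x512 bool, what is visible of it) and "uv" ([column, row] in pixels, amid what is visible of it).
The state is a dict: "clock": time; "joint_pos": joint angles; "qvel": joint speeds; "effort": joint torques, N m; "tcp_pos": TCP position; "ee_rot": TCP orientation; "wrist_force": force on the tool from outside, world axes, zero at the start; "torque": the same for the moment, N m; "width": finger opening in m.
Only numpy, scipy, OpenCV 4.12 (cv2) and the standard library are available. Lean on these libraries where they do the work, as an engineer would, in place of code of your own. Each camera call takes 0.05 s, during which the arm holds its last target. There are 200 camera calls.

### The job

I need both hands to feed a long trim strip into the bench strip cutter. Its offcut drawer was left open: push it fully home until the catch takes it, then raise the clear sprung cover by its handle until the pointer on its side lines up with the index clamp on the quadrant, and finish still holding the cover there, because it snaps shut if let go. Leave the index clamp as it is set and do not disturb the other things on the bench.

Things in the scene. Friction and masses are not known exactly. Their poses are not given: they have to be found in the camera images.
- cutter: bench strip cutter: light grey sheet-metal machine fixed to the bench, 250 deep (x), 340 wide (y), base 90 high. Origin on the bench under its middle; -x is its front (drawer, buttons), towards the robot. Its clear cover (200 deep, 280 wide, top 160 up) starts 42 behind the front. On its -y side, 165 from the middle, an aluminium arc (quadrant) rises to 290
- drawer (a joint): how far the offcut drawer is open, m: 0 fully home, grows as it comes out towards the cutter's -x; starts 0.04 to 0.08. Friction 1 to 2 N; in the last 12 mm a sprung roller catch resists with about 5 N more, until at 5.5 mm it tips over and draws the drawer in to a solid stop at 0
- drawer_pull (a point): middle of the outer edge of the drawer's pull, a folded lip 120 wide (y), 12 high, standing 13 out from the drawer front; 66 above the bench. Axes as the cutter's: it goes home along +x. The drawer front is 196 wide and reaches from 17 to 79 above the bench; its middle is 55 to the +y side of the cutter's middle; when home the lip stands 15 proud of the machine's front
- cover_handle: the cover's black bow handle, on top near its front edge. Origin: middle of its bar, a round bar 12 in diameter, 110 long between two posts, along y; centreline 39.5 above the cover's top (33 clear under it), 199 above the bench when shut. The hinge axis (along y, at the cover's rear top edge, 157 above the bench) lies 175 from it along +x and 42 along -z. Axes turn with the cover; shut: as the cutter's
- cover_pointer (a point): tip of the cover's pointer: dark steel finger, 5 thick, on the cover's -y side, on a radius from the hinge axis, tip 136 from it. Its x axis lies along the pointer and turns with the cover: level when shut (the start), pointer end rising as it opens (to 1.25 rad at most). Spring and weight drive the cover shut: 6 to 12 N at the handle, growing with the angle
- index_line (a point): inner end of the index clamp's line, 136 from the hinge axis. The clamp is a dark block 30 x 14 x 12 with a black thumbscrew, on the quadrant, set tight at 0.38 to 0.70 rad above level; the pointer swings up beside it. The point's x axis lies on the radius through the clamp's middle: the cover is at the mark when the two points' x axes are parallel
- profile: bystander: white metal channel, 300 long x 45 wide x 40 high, lying on the cutter's +y side; origin at the middle of its underside, x along it
- tape_measure: bystander: black tape measure, 66 x 34 x 62 high, in front of the cutter's button panel; origin at the middle of its underside
- calliper: bystander: digital calliper lying flat, about 200 long, on the -y side in front; origin near its middle
- bracket_bin: bystander: grey open bin with steel brackets, 150 x 110 x 65 high, on the cutter's -y side; origin at the middle of its underside
- screwdriver: bystander: screwdriver lying along x on the bench, just to the +y side of the open drawer; origin at its underside
- adhesive_gun: bystander: cartridge gun lying on its side beyond the channel on the +y side, about 350 long x 120 wide x 54 high; origin at its underside

How it is judged:
On the way, in this order (a step that is already met when the one before it is completed fails the run):
1. the drawer is fully home in its catch (value of joint drawer below 0.003 m), for 0.3 s.
2. the cover is held steady at the index (angle between the x axis of cover_pointer and the x axis of index_line, either way round below 0.06 rad and angular speed of cover_handle below 0.05 rad/s and contact force between the fingers and cover_handle above 3 N), for 0.5 s.
At the end, for the whole second after the job is handed in: The drawer is home (within 3 mm of its stop), the cover's pointer is within 0.06 rad (3.4 degrees, 8 mm at its tip) of the index clamp and still (under 0.05 rad/s), the fingers carry it by its handle (over 3 N), and the index clamp is where it was set (within 6 mm) (all of step 2 and value of joint drawer below 0.003 m and distance of index_line from where it was at the start of the episode below 0.006 m); the arm keeps its last pose, push and grip.
It fails at once if one of the other things on the bench is shifted by more than 25 mm (distance of any of profile, tape_measure, calliper, bracket_bin, screwdriver, adhesive_gun from where it was at the start of the episode above 0.025 m).
It fails at once if the index clamp is shifted by more than 6 mm (distance of index_line from where it was at the start of the episode above 0.006 m).
It also fails if it takes over 51 s, if anything falls off the work surface, if the arm or the gripper's body presses on something with over 40 N, if the wrist force passes 120 N, or if a joint passes its speed limit or range.

## Working session

There is one attempt and no reset: what is moved stays moved. The work goes in short steps, Python scripts to look and compute and a tool call to move; the robot and the scene stay as the last step left them, time stands still between calls to the robot, and variables do not carry over. Pictures are saved under pics/ and viewed, about 8 in all and at most 12, crops included, and the job is handed in when it is done.

Besides the shell and the picture viewer there is one more tool, called in YAML: its name, and indented under it one key for each argument. drive_tool: Moves the arm, as the interface text tells. Its arguments: {"type":"object","properties":{"commands":{"type":"array"},"hand":{"type":"number"},"newtons":{"type":"number"}},"required":["commands"]}

```bash
mkdir -p pics; cat > h.py <<'E'
import numpy as np, cv2
from bench import *
from scipy.spatial.transform import Rotation as Ro
def ray(cam,uv):
    p=camera_params(cam); R=np.array(p['R']);t=np.array(p['t'])
    d=R.T@np.array([(uv[0]-p['cx'])/p['fx'],(uv[1]-p['cy'])/p['fy'],1]); return -R.T@t,d
def atz(cam,uv,z):
    o,d=ray(cam,uv); return o+d*(z-o[2])/d[2]
def proj(cam,X):
    p=camera_params(cam); c=np.array(p['R'])@X+np.array(p['t']); return np.array([p['fx']*c[0]/c[2]+p['cx'],p['fy']*c[1]/c[2]+p['cy']])
def tri(u1,u2,c1='scene',c2='top'):
    o1,d1=ray(c1,u1);o2,d2=ray(c2,u2)
    s=np.linalg.lstsq(np.c_[d1,-d2],o2-o1,rcond=None)[0]; a=o1+s[0]*d1;b=o2+s[1]*d2
    return (a+b)/2,np.linalg.norm(a-b)
E
python3 - <<'E'
from h import *
o=get_obs();print(o)
for c in ['scene','top']:
    im=grab_frame(c);cv2.imwrite(f'pics/{c}0.png',cv2.resize(im,(800,600)))
    print(c,{k:np.round(v,3).tolist() for k,v in camera_params(c).items()})
    for n in ['cutter','drawer','drawer_pull','cover_handle','cover_pointer','index_line','screwdriver','tape_measure']:
        r=find_in(c,n); print(n,[(np.round(q['uv'],1).tolist(),round(q['score'],2)) for q in r[:2]])
E
```

```text
{'clock': 0.0, 'joint_pos': array([-1.44480723e+00,  2.59357600e-01,  1.53609010e+00, -1.71631569e-07,
        1.34796192e+00, -2.02822071e-01]), 'qvel': array([-0.00017387, -0.00131038, -0.00171058, -0.00088721,  0.00034665,
        0.00131409]), 'effort': array([ 2.19963022e-04, -4.37304211e+01, -2.83998978e+01,  7.19638076e-02,
        4.15948383e-02, -1.52300231e-04]), 'tcp_pos': array([ 0.1775401 , -0.5199348 ,  0.19020706]), 'ee_rot': array([-3.09743968e+00, -5.13874683e-01, -1.09290836e-04]), 'wrist_force': array([ 0.13269875, -0.15385441, -0.71249769]), 'torque': array([ 0.0300009 ,  0.03169798, -0.07112951]), 'width': 0.09301509655342681}
scene {'fx': 360.18, 'fy': 360.18, 'cx': 254.451, 'cy': 189.345, 'R': [[0.928, 0.373, 0.007], [0.31, -0.76, -0.571], [-0.208, 0.531, -0.821]], 't': [-0.515, -0.059, 1.197]}
cutter [([285.7, 226.4], 0.63)]
drawer [([239.6, 203.0], 0.6)]
drawer_pull [([238.7, 202.9], 0.67)]
cover_handle [([269.7, 193.9], 0.48)]
cover_pointer [([296.2, 212.6], 0.87)]
index_line [([271.4, 252.9], 0.7)]
screwdriver [([217.0, 163.8], 0.55)]
tape_measure [([209.7, 268.0], 0.92), ([265.9, 152.2], 0.32)]
top {'fx': 363.168, 'fy': 363.168, 'cx': 256.488, 'cy': 192.528, 'R': [[0.017, -1.0, -0.004], [-0.992, -0.016, -0.124], [0.124, 0.006, -0.992]], 't': [0.036, 0.557, 1.281]}
cutter [([266.9, 165.3], 0.58)]
drawer [([256.3, 210.7], 0.77)]
drawer_pull [([254.0, 211.4], 0.56)]
cover_handle [([275.0, 173.0], 0.48), ([265.6, 163.9], 0.31)]
cover_pointer [([263.7, 156.3], 0.68)]
index_line [([260.5, 175.1], 0.67)]
screwdriver []
tape_measure [([313.3, 212.8], 0.75)]
```

View pics/scene0.png

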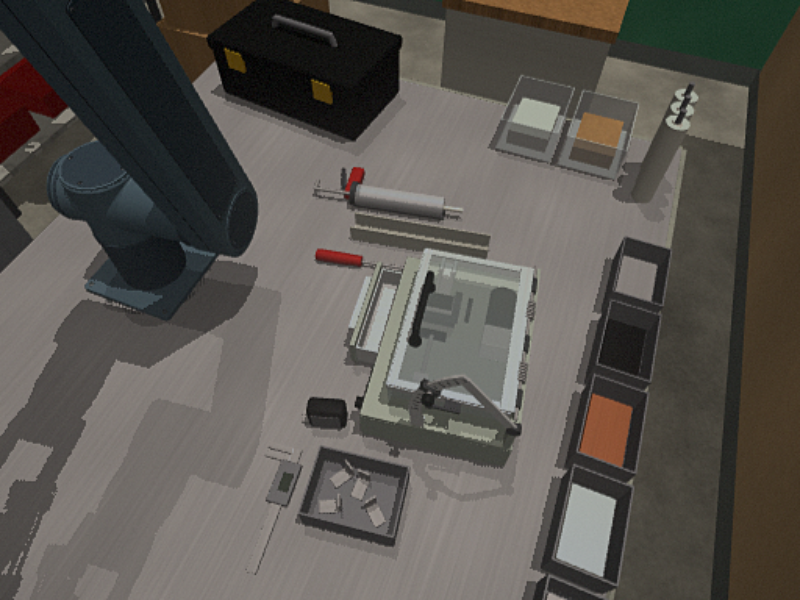

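View pics/top0.png

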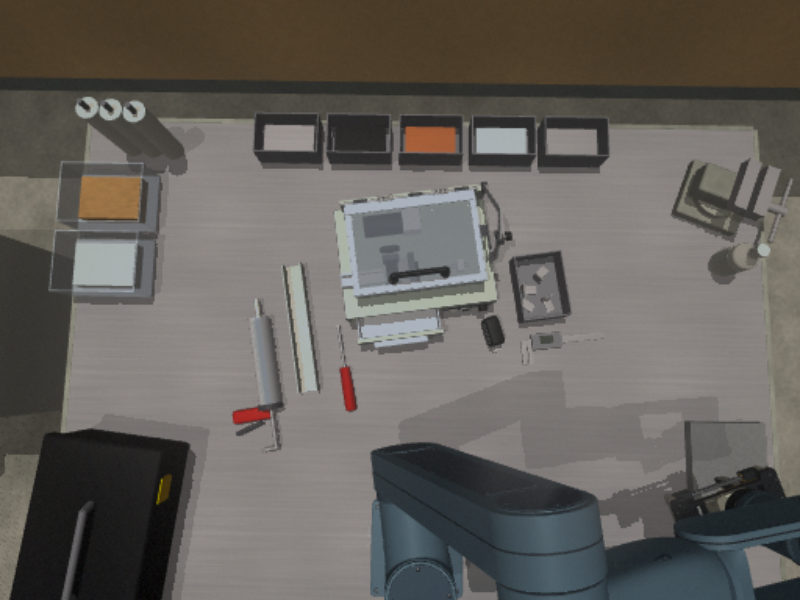

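Both views agree: the cutter is ahead and slightly left, with the handle at top (392–447, 274) and scene (430,275)–(413,343), in 800-px coordinates. The drawer lip is at top (375–428, 342), and the clamp at top (507,237) and scene (430,395). The screwdriver and tape measure flank the drawer.

```bash
python3 - <<'E'
from h import *
k=1/1.5625
P=lambda *a:np.array(a)*k
for n,c,uv,z in [('hT1','top',P(392,277),.199),('hT2','top',P(447,271),.199),('hS1','scene',P(430,276),.199),('hS2','scene',P(414,341),.199),
 ('lipT1','top',P(375,346),.066),('lipT2','top',P(428,339),.066),('baseT FL','top',P(347,320),.09),('baseT FR','top',P(497,302),.09),('baseT BL','top',P(336,211),.09),('covBL','top',P(345,206),.16),('covFL','top',P(349,297),.16),('covFR','top',P(490,286),.16),('lipS1','scene',P(362,277),.066),('lipS2','scene',P(349,345),.066)]:
    print(n,np.round(atz(c,uv,z),3))
for n in ['cover_handle','drawer_pull','index_line','cover_pointer']:
    for c in ['top','scene']:
        r=trace(c,n)
        if r:
            m=r[0]['pixels'].astype(np.uint8); ys,xs=np.nonzero(m); pts=np.c_[xs,ys].astype(np.float32)
            print(n,c,round(r[0]['score'],2),len(xs),np.round(cv2.minAreaRect(pts)[0],1),np.round(cv2.boxPoints(cv2.minAreaRect(pts)),1).tolist())
print('clamp',tri(P(430,395),P(507,237)))
ims=grab_frame('scene')[215:285,225:345]; imt=grab_frame('top')[105:210,210:345]
a=cv2.resize(ims,None,fx=5,fy=5,interpolation=2)
b=cv2.resize(imt,None,fx=5,fy=5,interpolation=2)
cv2.imwrite('pics/s1.png',a);cv2.imwrite('pics/t1.png',b)
E
```

```text
hT1 [0.584 0.062 0.199]
hT2 [ 0.598 -0.05   0.199]
hS1 [0.589 0.057 0.199]
hS2 [ 0.609 -0.07   0.199]
lipT1 [0.449 0.101 0.066]
lipT2 [ 0.467 -0.018  0.066]
baseT FL [0.504 0.163 0.09 ]
baseT FR [ 0.55  -0.169  0.09 ]
baseT BL [0.752 0.195 0.09 ]
covBL [0.743 0.167 0.16 ]
covFL [0.547 0.153 0.16 ]
covFR [ 0.575 -0.143  0.16 ]
lipS1 [0.439 0.101 0.066]
lipS2 [ 0.479 -0.048  0.066]
cover_handle top 0.71 1511 [345.8 182.9] [[324.79998779296875, 163.8000030517578], [360.20001220703125, 158.39999389648438], [366.79998779296875, 202.0], [331.3999938964844, 207.3000030517578]]
cover_handle scene 0.69 264 [270.3 197.7] [[260.3999938964844, 220.0], [272.70001220703125, 173.39999389648438], [280.29998779296875, 175.39999389648438], [267.8999938964844, 222.0]]
drawer_pull top 0.88 1063 [255.  210.2] [[226.1999969482422, 202.39999389648438], [281.5, 196.3000030517578], [283.8999938964844, 218.0], [228.60000610351562, 224.1999969482422]]
drawer_pull scene 0.76 1161 [237.7 199.9] [[217.6999969482422, 225.89999389648438], [237.3000030517578, 167.10000610351562], [257.70001220703125, 173.89999389648438], [238.10000610351562, 232.6999969482422]]
index_line top 0.52 69 [322.  151.6] [[316.3999938964844, 149.10000610351562], [326.6000061035156, 147.39999389648438], [327.70001220703125, 154.10000610351562], [317.5, 155.8000030517578]]
index_line scene 0.66 146 [273.8 251.8] [[263.5, 250.5], [272.5, 241.5], [284.0, 253.0], [275.0, 262.0]]
cover_pointer top 0.95 5195 [267.1 155.6] [[218.8000030517578, 130.8000030517578], [307.79998779296875, 119.5999984741211], [315.3999938964844, 180.39999389648438], [226.39999389648438, 191.60000610351562]]
cover_pointer scene 0.74 853 [175.9 326.3] [[157.39999389648438, 365.6000061035156], [171.10000610351562, 283.20001220703125], [194.3000030517578, 287.1000061035156], [180.60000610351562, 369.3999938964844]]
clamp (array([ 0.6647066 , -0.16411676,  0.23620006]), np.float64(0.005901646628237153))
```

View pics/s1.png

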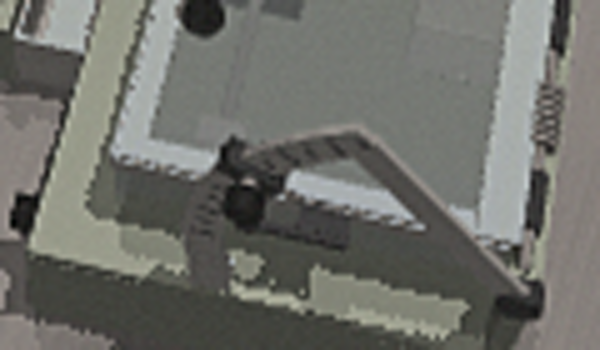

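View pics/t1.png

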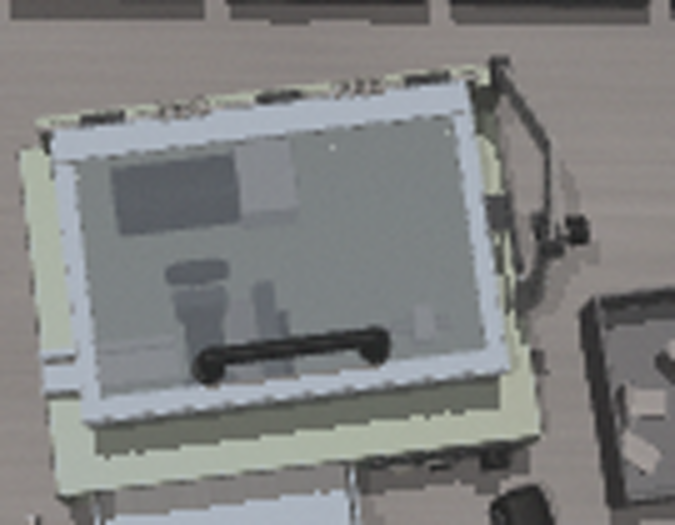

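```bash
cat > fit.py <<'E'
from h import *
from scipy.optimize import least_squares
k=1/1.5625
S=lambda a,b:np.array([a/5+225,b/5+215]); T=lambda a,b:np.array([a/5+210,b/5+105]); P=lambda a,b:np.array([a,b])*k
# cutter-frame point, cam, uv
F=[((-.125,.17,.09),'top',T(62,493)),((-.125,-.17,.09),'top',T(538,438)),((.125,.17,.09),'top',T(22,152)),
((-.083,.14,.16),'top',T(90,425)),((-.083,-.14,.16),'top',T(507,370)),((.117,-.14,.16),'top',T(468,85)),((.117,.14,.16),'top',T(52,130)),
((-.125,-.17,.09),'scene',S(32,250)),((-.083,-.14,.16),'scene',S(115,155)),((.117,-.14,.16),'scene',S(515,240)),
((-.058,.055,.199),'top',P(392,277)),((-.058,-.055,.199),'top',P(447,271)),((-.058,.055,.199),'scene',P(430,276)),((-.058,-.055,.199),'scene',P(414,341))]
def W(p,X): 
    c,s=np.cos(p[2]),np.sin(p[2]); return np.array([p[0]+c*X[0]-s*X[1],p[1]+s*X[0]+c*X[1],X[2]])
f=lambda p:np.concatenate([proj(c,W(p,X))-uv for X,c,uv in F])
r=least_squares(f,[.64,.01,.13],loss='soft_l1'); pose=r.x
E
python3 - <<'E'
from fit import *
print(pose);print(np.round(f(pose).reshape(-1,2),1).tolist())
print('handle',W(pose,(-.058,0,.199)),'lip home',W(pose,(-.14,.055,.066)))
for u in [(375,346),(428,339)]:
    X=atz('top',P(*u),.066); c,s=np.cos(pose[2]),np.sin(pose[2]); d=X-[pose[0],pose[1],0]; print('lip in cutter',c*d[0]+s*d[1],-s*d[0]+c*d[1])
for th in np.arange(.35,.75,.05):
    X=W(pose,(.117-.151*np.cos(th),-.165,.157+.151*np.sin(th)))
    print(round(th,2),np.round(proj('scene',X),1),np.round(proj('top',X),1))
print('meas clamp',S(255,170),T(545,230))
print('pointer tip shut',proj('scene',W(pose,(-.019,-.155,.157))), S(255,230))
print(Ro.from_rotvec(get_obs()['ee_rot']).as_matrix().round(3), get_obs()['clock'])
E
```

```text
[0.65112232 0.01324252 0.14300534]
[[-0.6, 1.5], [1.5, 0.2], [-0.7, -0.0], [-0.7, -0.6], [0.4, -0.2], [-0.4, -1.6], [-0.1, -0.3], [-3.4, -0.0], [-1.4, 0.0], [1.3, 1.7], [1.0, -0.5], [-0.0, -1.0], [-0.9, -1.0], [0.1, -7.7]]
handle [0.59371438 0.00497645 0.199     ] lip home [0.50471291 0.04772851 0.066     ]
lip in cutter -0.18753425316926406 0.1152323440597306
lip in cutter -0.1869791011609179 -0.004665605642299845
0.35 [268.7 252. ] [319.2 157.4]
0.4 [270.  250.9] [319.4 156. ]
0.45 [271.6 249.9] [319.7 154.6]
0.5 [273.2 248.9] [319.9 153. ]
0.55 [275.1 248. ] [320.  151.3]
0.6 [277.1 247.1] [320.2 149.6]
0.65 [279.3 246.3] [320.3 147.7]
0.7 [281.6 245.6] [320.4 145.7]
meas clamp [276. 249.] [319. 151.]
pointer tip shut [271.17027882 258.05962132] [276. 261.]
[[ 0.946  0.323  0.   ]
 [ 0.323 -0.946 -0.   ]
 [ 0.     0.    -1.   ]] 1.4
```

drive_tool:
  commands:
    - [7.89,-9.0,0,0,0,2.1]
    - [7.89,-9.0,0,0,0,2.1]
    - [7.89,-9.0,0,0,0,2.1]
    - [7.89,-9.0,0,0,0,2.1]
    - [7.89,-9.0,0,0,0,2.1]
    - [7.89,-9.0,0,0,0,2.1]
    - [7.89,-9.0,0,0,0,2.1]
    - [7.89,-9.0,0,0,0,2.1]
    - [7.89,-9.0,0,0,0,2.1]
    - [7.89,-9.0,0,0,0,2.1]
  hand: 1
  newtons: 20

```text
clock: 2.4
tcp_pos: [0.3686, -0.0564, 0.1915]
ee_rot: [3.132, 0.228, 0.002]
wrist_force: [0.6, -0.4, 1.4]
width: 0.0173
```

drive_tool:
  commands:
    - [0.7,-1.67,0.5,0,0,0]
    - [0.9,-1.67,1.2,0,0,0]
    - [0.95,-1.67,2.0,0,0,0]
    - [0.95,-1.67,2.9,0,0,0]
    - [0.95,-1.67,2.9,0,0,0]
    - [0.95,-1.67,2.9,0,0,0]
    - [0.95,-1.67,2.9,0,0,0]

```text
clock: 3.1
tcp_pos: [0.405, 0.0305, 0.0483]
ee_rot: [3.132, 0.227, 0.006]
wrist_force: [0.8, -0.1, 0.2]
width: 0.0005
```

```bash
python3 - <<'E'
from h import *
o=get_obs();print(o['tcp_pos'],o['wrist_force'],o['width'])
a=grab_frame('scene')[120:270,150:350]
b=grab_frame('wrist');cv2.imwrite('pics/w2.png',b)
cv2.imwrite('pics/s2.png',cv2.resize(a,None,fx=4,fy=4,interpolation=2))
E
```

```text
[0.40500764 0.03049937 0.04825939] [ 0.83405258 -0.05093334  0.23676683] 0.0004830073638490094
```

View pics/s2.png

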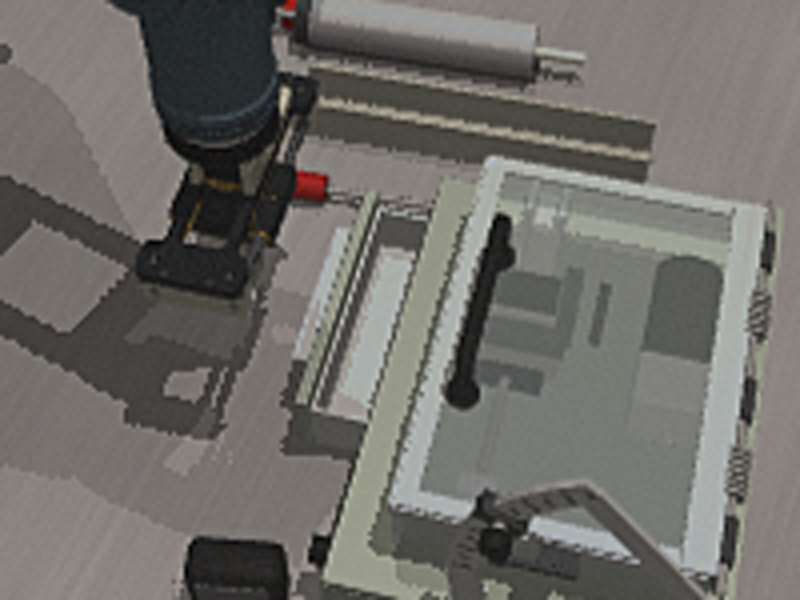

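The closed fingers stand in front of the lip (lip about (320,300), fingers about (200,290)), clear of the screwdriver. Next I push the drawer in.

drive_tool:
  commands:
    - [0.3,0,0,0,0,0]
    - [0.6,0,0,0,0,0]
    - [0.8,0,0,0,0,0]
    - [1.0,0,0,0,0,0]
    - [1.2,0,0,0,0,0]
    - [1.4,0,0,0,0,0]
    - [1.55,0,0,0,0,0]
    - [1.7,0,0,0,0,0]
    - [1.8,0,0,0,0,0]

```text
clock: 4.1
tcp_pos: [0.4926, 0.0444, 0.0459]
ee_rot: [-3.133, -0.229, 0.0]
wrist_force: [-1.2, -0.9, 0.7]
width: 0.0003
```

drive_tool:
  commands:
    - [0.05,0,0,0,0,0]
    - [0.1,0,0,0,0,0]
    - [0.13,0,0,0,0,0]
    - [0.16,0,0,0,0,0]

```text
clock: 4.5
tcp_pos: [0.4998, 0.0454, 0.0459]
ee_rot: [-3.133, -0.228, 0.001]
wrist_force: [-1.7, -0.6, -0.0]
width: 0.0004
```

drive_tool:
  commands:
    - [0.05,0,0,0,0,0]
    - [0.1,0,0,0,0,0]
    - [0.15,0,0,0,0,0]

```text
clock: 4.8
tcp_pos: [0.5063, 0.0464, 0.0459]
ee_rot: [3.133, 0.229, -0.003]
wrist_force: [-2.0, -1.2, 0.3]
width: 0.001
```

drive_tool:
  commands:
    - [0.05,0,0,0,0,0]
    - [0.1,0,0,0,0,0]

```text
clock: 5.0
tcp_pos: [0.512, 0.0473, 0.0461]
ee_rot: [-3.133, -0.229, 0.002]
wrist_force: [-8.2, -2.6, 5.4]
width: 0.0001
```

```bash
python3 - <<'E'
from fit import *
o=get_obs();print(o['tcp_pos'],o['wrist_force'],o['width'])
a=grab_frame('scene')[120:270,150:350]; b=grab_frame('top')[130:240,200:330]
cv2.imwrite('pics/s3.png',np.hstack([cv2.resize(a,(480,360),interpolation=2),cv2.resize(b,(320,360),interpolation=2)]))
E
```

```text
[0.51199301 0.04729599 0.04610958] [-8.24650077 -2.55690767  5.43290195] 9.581365185713873e-05
```

View pics/s3.png

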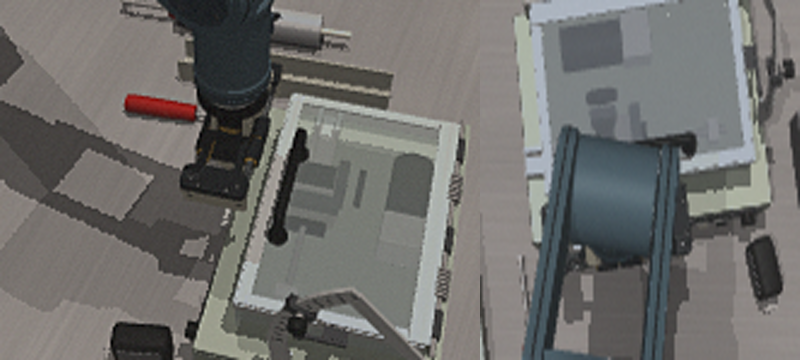

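The drawer is almost in (its lip is hidden under the gripper at left (230,200)). The force is about 8.6 N, which matches being in the catch zone, so I keep pushing.

drive_tool:
  commands:
    - [0.05,0,0,0,0,0]
    - [0.1,0,0,0,0,0]
    - [0.15,0,0,0,0,0]

```text
clock: 5.4
tcp_pos: [0.5118, 0.0477, 0.0454]
ee_rot: [3.133, 0.231, -0.025]
wrist_force: [-26.7, -8.6, 23.0]
width: 0.0005
```

drive_tool:
  commands:
    - [0.04,0,0,0,0,0]
    - [0.08,0,0,0,0,0]
    - [0.08,0,0,0,0,0]

```text
clock: 5.7
tcp_pos: [0.5117, 0.0478, 0.0452]
ee_rot: [3.132, 0.232, -0.037]
wrist_force: [-33.3, -10.1, 26.6]
width: 0.0005
```

The push is solid at about 35 N, but the TCP is further in than the lip geometry predicts. I'll back off and check the drawer before trusting it.

drive_tool:
  commands:
    - [-0.5,0,0,0,0,0]
    - [-1.2,0,0,0,0,0]
    - [-1.6,0,-0.5,0,0,0]
    - [-1.6,0,-1.5,0,0,0]
    - [-1.6,3,-2.5,0,0,0]
    - [-1.6,4,-3,0,0,0]
    - [-1.6,5,-3,0,0,0]

```text
clock: 6.4
tcp_pos: [0.467, -0.105, 0.1699]
ee_rot: [3.131, 0.231, 0.008]
wrist_force: [1.0, 0.1, 0.3]
width: 0.0008
```

```bash
python3 - <<'E'
from fit import *
o=get_obs();print(o['tcp_pos'],o['wrist_force'],o['width'],o['clock'])
a=grab_frame('scene')[140:260,190:350]; b=grab_frame('top')[130:240,190:330]
cv2.imwrite('pics/s4.png',np.hstack([cv2.resize(a,(440,330),interpolation=2),cv2.resize(b,(360,330),interpolation=2)]))
print(proj('top',W(pose,(-.14,.055,.066))),proj('scene',W(pose,(-.14,.055,.066))))
E
```

```text
[ 0.46700958 -0.10499095  0.16993472] [1.01810417 0.13378448 0.34827131] 0.0007591999310549868 6.4
[255.3566005  205.85398417] [244.7793963  197.42075465]
```

View pics/s4.png

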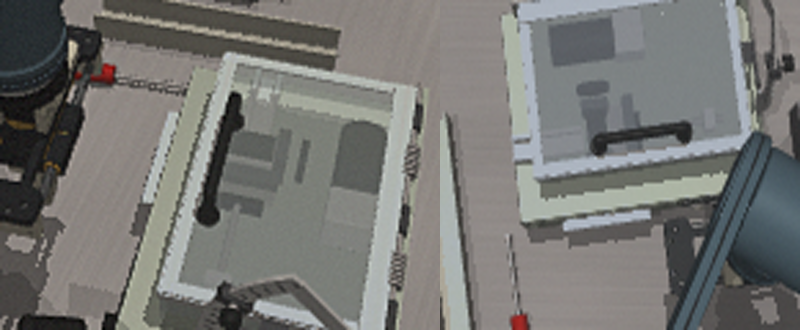

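```bash
python3 - <<'E'
from fit import *
from scipy.ndimage import map_coordinates as mc
for c,zs in (('top',.072),('scene',.072)):
    g=cv2.cvtColor(grab_frame(c),cv2.COLOR_BGR2GRAY).astype(float)
    for xs in np.arange(-.17,-.09,.003):
        v=[]
        for y in np.linspace(.02,.09,15):
            u=proj(c,W(pose,(xs,y,zs))); v.append(mc(g,[[u[1]],[u[0]]],order=1)[0])
        print(c,round(xs,3),round(np.mean(v)),end=' | ')
    print()
r=trace('top','drawer_pull'); print([(q['score'],q['uv'],q['pixels'].sum()) for q in r])
o=get_obs();grab_frame('wrist')
for n in('drawer_pull','cover_handle','drawer'): print(n,[(q['uv'],round(q['score'],2)) for q in find_in('wrist',n)[:2]])
p=camera_params('wrist');print(p['fx'],p['cx'],p['cy'],np.round(p['tool_from_camera'],3).tolist())
E
```

```text
top -0.17 135 | top -0.167 136 | top -0.164 136 | top -0.161 136 | top -0.158 134 | top -0.155 109 | top -0.152 90 | top -0.149 89 | top -0.146 89 | top -0.143 89 | top -0.14 90 | top -0.137 104 | top -0.134 156 | top -0.131 179 | top -0.128 178 | top -0.125 159 | top -0.122 109 | top -0.119 111 | top -0.116 166 | top -0.113 177 | top -0.11 177 | top -0.107 176 | top -0.104 177 | top -0.101 176 | top -0.098 175 | top -0.095 147 | top -0.092 109 | 
scene -0.17 138 | scene -0.167 138 | scene -0.164 136 | scene -0.161 136 | scene -0.158 136 | scene -0.155 135 | scene -0.152 135 | scene -0.149 135 | scene -0.146 136 | scene -0.143 137 | scene -0.14 131 | scene -0.137 141 | scene -0.134 182 | scene -0.131 181 | scene -0.128 180 | scene -0.125 134 | scene -0.122 149 | scene -0.119 155 | scene -0.116 155 | scene -0.113 154 | scene -0.11 155 | scene -0.107 155 | scene -0.104 158 | scene -0.101 132 | scene -0.098 93 | scene -0.095 146 | scene -0.092 175 | 
[(0.68, [251.7, 201.9], np.int64(133))]
drawer_pull [([123.0, 113.7], 0.89)]
cover_handle [([78.5, 12.5], 0.57)]
drawer [([124.7, 114.2], 0.59)]
297.3186396354542 255.39607385317913 188.51792891357383 [[-0.0, -0.969, -0.248, 0.069], [1.0, -0.0, 0.0, 0.001], [-0.001, -0.248, 0.969, -0.194], [0.0, 0.0, 0.0, 1.0]]
```

```bash
cat >> h.py <<'E'
def wray(uv,o):
    p=camera_params('wrist'); v=(np.array(uv)-[p['cx'],p['cy']])/p['fx']; a=np.hypot(*v)
    d=np.r_[v/a*np.sin(a),np.cos(a)]; M=np.array(p['tool_from_camera']); R=Ro.from_rotvec(o['ee_rot']).as_matrix()
    return R@M[:3,3]+o['tcp_pos'],R@M[:3,:3]@d
def watz(uv,z,o):
    c,d=wray(uv,o); return c+d*(z-c[2])/d[2]
E
python3 - <<'E'
from fit import *
o=get_obs(); im=grab_frame('wrist')
r=trace('wrist','drawer_pull')[0]; m=r['pixels']; ys,xs=np.nonzero(m)
b=cv2.boxPoints(cv2.minAreaRect(np.c_[xs,ys].astype(np.float32))); print(b.tolist(),m.sum())
c,s=np.cos(pose[2]),np.sin(pose[2])
for u in b:
    d=watz(u,.066,o)-[pose[0],pose[1],0]; print('cutter frame',c*d[0]+s*d[1],-s*d[0]+c*d[1])
cv2.imwrite('pics/w5.png',cv2.resize(im[0:260,0:347],None,fx=2.3,fy=2.3,interpolation=2))
E
```

```text
[[45.68826675415039, 112.94705963134766], [213.5411834716797, 100.03527069091797], [214.84707641601562, 117.0117416381836], [46.99415588378906, 129.92352294921875]] 1875
cutter frame -0.11702775606635729 0.1581597429127925
cutter frame -0.11797142148477768 -0.04741598578822966
cutter frame -0.13495416360008922 -0.048626807249405074
cutter frame -0.1373904723625467 0.157429614530925
```

View pics/w5.png

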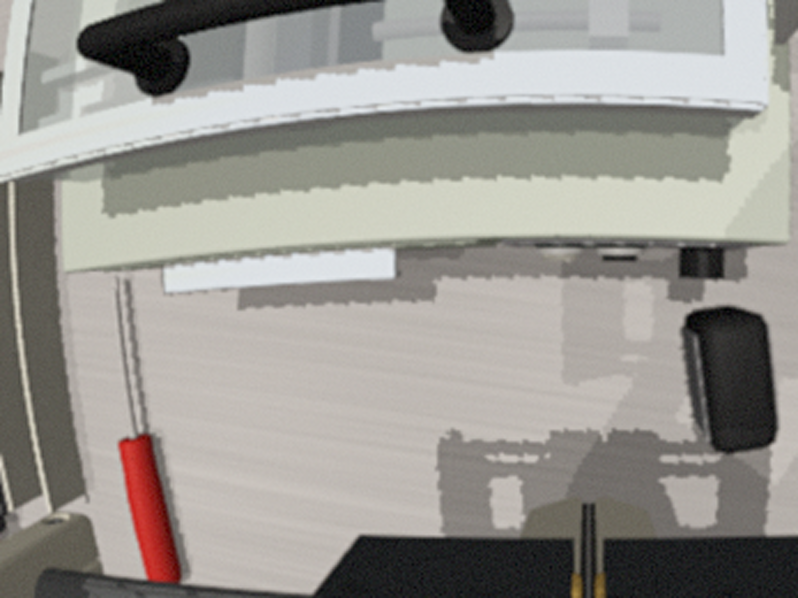

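```bash
python3 - <<'E'
from fit import *
o=get_obs()
c,s=np.cos(pose[2]),np.sin(pose[2])
for n,u,z in [('lipL',(166,292),.066),('lipR',(394,277),.066),('base lip-near',(166,267),.09),('base',(394,250),.09),('baseL',(65,270),.09),('baseR',(788,241),.09),('covFR',(755,112),.16),('hL',(100,40),.199)]:
    X=watz(np.array(u)/2.3,z,o);d=X-[pose[0],pose[1],0]; print(n,X.round(4),'cutter',(c*d[0]+s*d[1]).round(4),(-s*d[0]+c*d[1]).round(4))
E
```

```text
lipL [0.4989 0.1102 0.066 ] cutter -0.1368 0.1177
lipR [ 0.5161 -0.0104  0.066 ] cutter -0.137 -0.0041
base lip-near [0.513  0.0946 0.09  ] cutter -0.1251 0.1002
base [ 0.5284 -0.0158  0.09  ] cutter -0.1256 -0.0112
baseL [0.5086 0.1606 0.09  ] cutter -0.1201 0.1661
baseR [ 0.5554 -0.1721  0.09  ] cutter -0.1211 -0.1698
covFR [ 0.5867 -0.136   0.16  ] cutter -0.085 -0.1385
hL [0.5871 0.056  0.199 ] cutter -0.0573 0.0515
```

The wrist view shows the lip closed up against the machine: outer edge 12–16 mm proud, against 15 expected when home. The handle is where the fit put it (−0.057 in the cutter frame). I now go above the handle with the jaws turned a quarter and open.

drive_tool:
  commands:
    - [0,0,-1,0,0,-1.7]
    - [0,0,-1.8,0,0,-3.4]
    - [0.6,-0.4,-2.2,0,0,-5.1]
    - [1.2,-0.8,-2.2,0,0,-6.8]
    - [1.8,-1.2,-2.2,0,0,-8.5]
    - [2.4,-1.5,-2.2,0,0,-10.2]
    - [2.83,-1.8,-2.2,0,0,-11.9]
    - [2.83,-1.8,-2.2,0,0,-13.6]
    - [2.83,-1.8,-2.2,0,0,-15.3]
    - [2.83,-1.8,-2.2,0,0,-17]
  hand: 0

```text
clock: 7.95
tcp_pos: [0.5922, 0.0073, 0.2772]
ee_rot: [-2.146, -2.293, 0.001]
wrist_force: [-0.4, -0.2, 0.5]
width: 0.0758
```

drive_tool:
  commands:
    - [0,0,0,0,0,-0.8]
    - [0,0,0,0,0,-0.9]
    - [0,0,0,0,0,-0.9]
    - [0,0,0,0,0,-0.9]

```text
clock: 8.35
tcp_pos: [0.5921, 0.0063, 0.2776]
ee_rot: [-2.066, -2.367, 0.0]
wrist_force: [-0.3, -0.6, 0.1]
width: 0.0929
```

```bash
python3 - <<'E'
from fit import *
o=get_obs(); print(o['tcp_pos'],o['width'],o['joint_pos'].round(2)); im=grab_frame('wrist')
R=Ro.from_rotvec(o['ee_rot']).as_matrix(); print(R.round(3))
r=trace('wrist','cover_handle')
for q in r[:1]:
    m=q['pixels'];ys,xs=np.nonzero(m);b=cv2.minAreaRect(np.c_[xs,ys].astype(np.float32));print(q['score'],m.sum(),b)
    print(watz(b[0],.199,o)); print([watz(u,.199,o).round(4).tolist() for u in cv2.boxPoints(b)])
cv2.imwrite('pics/w6.png',im)
E
```

```text
[0.5921298  0.0062918  0.27764336] 0.09294230572412897 [-0.18  0.3   1.28  0.    1.57 -0.31]
[[-0.135  0.991 -0.   ]
 [ 0.991  0.135  0.   ]
 [ 0.    -0.    -1.   ]]
0.57 1929 ((258.5, 181.0), (130.0, 21.0), 90.0)
[0.59452753 0.01114114 0.199     ]
[[0.5768, 0.0699, 0.199], [0.5957, 0.0725, 0.199], [0.6143, -0.054, 0.199], [0.5933, -0.0568, 0.199]]
```

View pics/w6.png

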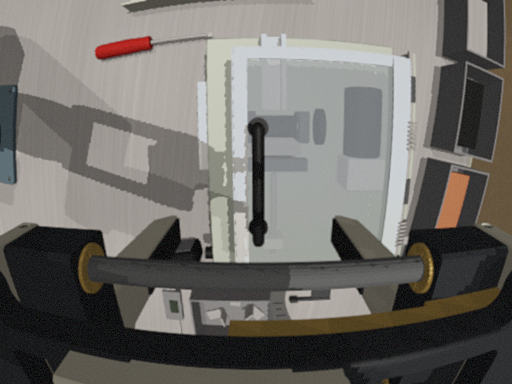

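The bar runs straight up the image at column 258, centred between the jaws (bar x ≈ 0.594). Descend and grip.

drive_tool:
  commands:
    - [0,0.04,0.5,0,0,0]
    - [0,0.04,1.1,0,0,0]
    - [0,0.04,1.6,0,0,0]
    - [0,0.04,1.92,0,0,0]
    - [0,0.04,1.92,0,0,0]

```text
clock: 8.95
tcp_pos: [0.5924, 0.0065, 0.179]
ee_rot: [-2.062, -2.364, 0.004]
wrist_force: [-0.2, 0.1, -0.4]
width: 0.0934
```

drive_tool:
  commands:
    - [0,0,0,0,0,0]
    - [0,0,0,0,0,0]
    - [0,0,0,0,0,0]
    - [0,0,0,0,0,0]
    - [0,0,0,0,0,0]
  hand: 1
  newtons: 40

```text
clock: 9.45
tcp_pos: [0.5945, 0.0063, 0.1823]
ee_rot: [2.064, 2.367, 0.001]
wrist_force: [0.3, -0.3, 0.7]
width: 0.0574
```

drive_tool:
  commands:
    - [0,0,0,0,0,0]
    - [0,0,0,0,0,0]
    - [0,0,0,0,0,0]
    - [0,0,0,0,0,0]
    - [0,0,0,0,0,0]
    - [0,0,0,0,0,0]
    - [0,0,0,0,0,0]
    - [0,0,0,0,0,0]

```text
clock: 10.25
tcp_pos: [0.5942, 0.0063, 0.1817]
ee_rot: [-2.064, -2.368, 0.0]
wrist_force: [-0.5, -0.9, 0.5]
width: 0.0003
```

Width reads 0, so it may have missed. I look.

```bash
python3 - <<'E'
from fit import *
o=get_obs(); print(o['tcp_pos'],o['width'],o['wrist_force'])
im=grab_frame('wrist')[120:300,140:380];b=grab_frame('scene')[120:270,170:350]
cv2.imwrite('pics/w7.png',np.hstack([cv2.resize(im,(440,330),interpolation=2),cv2.resize(b,(360,330),interpolation=2)]))
E
```

```text
[0.59417293 0.00629272 0.18168446] 0.00027383306329540214 [-0.4572605  -0.92114716  0.48694767]
```

View pics/w7.png

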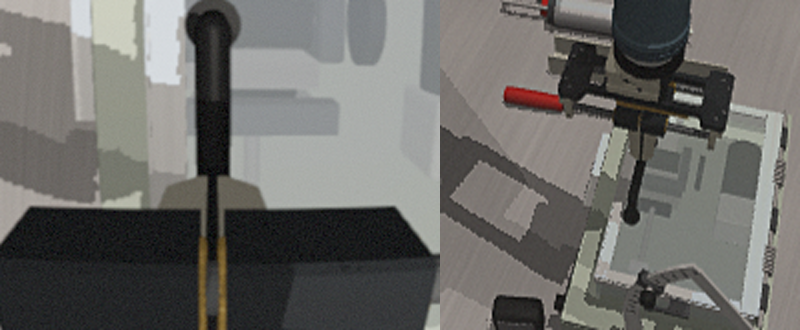

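Three signs say the fingertips end about 25 mm above the reported TCP. The closed fingertip sits at row 217–219 in the wrist picture (row 205 expected), the jaws closed above the bar, and the drawer push gave an upward force at an odd reach. I open, descend further in small steps watching the force, and grip again.

drive_tool:
  commands:
    - [0,0,0,0,0,0]
    - [0,0,0,0,0,0]
    - [0,0,0,0,0,0]
    - [0,0,0,0,0,0]
    - [0,0,0,0,0,0]
    - [0,0,0,0,0,0]
    - [0,0,0,0,0,0]
    - [0,0,0,0,0,0]
  hand: 0

```text
clock: 11.15
tcp_pos: [0.5942, 0.0063, 0.1817]
ee_rot: [-2.064, -2.368, 0.0]
wrist_force: [-0.2, 0.2, -0.3]
width: 0.06
```

drive_tool:
  commands:
    - [0,0,0.1,0,0,0]
    - [0,0,0.2,0,0,0]
    - [0,0,0.3,0,0,0]
    - [0,0,0.3,0,0,0]

```text
clock: 11.55
tcp_pos: [0.5935, 0.0064, 0.1655]
ee_rot: [-2.063, -2.367, 0.002]
wrist_force: [-0.6, -0.2, 0.3]
width: 0.0907
```

drive_tool:
  commands:
    - [0,0,0.08,0,0,0]
    - [0,0,0.16,0,0,0]
    - [0,0,0.16,0,0,0]

```text
clock: 11.85
tcp_pos: [0.5938, 0.0064, 0.158]
ee_rot: [-2.064, -2.367, 0.001]
wrist_force: [1.2, 0.5, -0.8]
width: 0.093
```

```bash
python3 - <<'E'
from fit import *
o=get_obs(); print(o['tcp_pos'],o['width'],o['wrist_force'])
im=grab_frame('wrist')[120:300,60:460];b=grab_frame('scene')[120:270,170:350]
cv2.imwrite('pics/w8.png',np.hstack([cv2.resize(im,(480,216),interpolation=2),cv2.resize(b,(260,216),interpolation=2)]))
E
```

```text
[0.59376256 0.00636131 0.15795312] 0.09297379486504571 [ 1.15199025  0.45319551 -0.79376443]
```

View pics/w8.png

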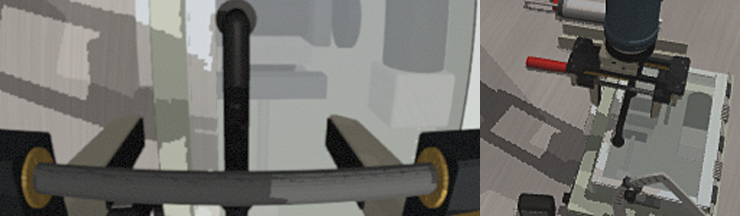

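At z = 0.158 the nominal TCP would be inside the cover, yet there's no contact force. That confirms the short tips, and the bar now lies between the jaws. Close.

drive_tool:
  commands:
    - [0,0,0,0,0,0]
    - [0,0,0,0,0,0]
    - [0,0,0,0,0,0]
    - [0,0,0,0,0,0]
    - [0,0,0,0,0,0]
    - [0,0,0,0,0,0]
    - [0,0,0,0,0,0]
    - [0,0,0,0,0,0]
    - [0,0,0,0,0,0]
    - [0,0,0,0,0,0]
  hand: 1
  newtons: 45

```text
clock: 12.95
tcp_pos: [0.5942, 0.0063, 0.1587]
ee_rot: [-2.064, -2.368, 0.0]
wrist_force: [-0.1, 0.0, -0.2]
width: 0.0177
```

drive_tool:
  commands:
    - [0,0,0,0,0,0]
    - [0,0,0,0,0,0]
    - [0,0,0,0,0,0]

```text
clock: 13.25
tcp_pos: [0.5946, 0.0063, 0.1587]
ee_rot: [2.064, 2.368, 0.001]
wrist_force: [2.3, 1.2, -0.5]
width: 0.0108
```

Gripped (width about 11 mm on the 12 mm bar). Lift along the arc to about 0.40 rad, then look.

drive_tool:
  commands:
    - [0,0.05,-0.17,0,0,0]
    - [0,0.1,-0.35,0,0,0]
    - [0,0.16,-0.51,0,0,0]
    - [0,0.24,-0.68,0,0,0]
    - [0,0.32,-0.84,0,0,0]
    - [0,0.4,-1.0,0,0,0]
    - [0,0.5,-1.15,0,0,0]
    - [0,0.6,-1.3,0,0,0]
    - [0,0.6,-1.3,0,0,0]

```text
clock: 14.15
tcp_pos: [0.6237, 0.0104, 0.2249]
ee_rot: [-2.064, -2.368, 0.001]
wrist_force: [-5.0, -1.9, -9.7]
width: 0.011
```

```bash
python3 - <<'E'
from fit import *
o=get_obs(); print(o['tcp_pos'],o['width'],o['wrist_force'])
b=grab_frame('scene')[190:280,220:340];t=grab_frame('top')[110:180,290:350]
cv2.imwrite('pics/s9.png',np.hstack([cv2.resize(b,(560,420),interpolation=2),cv2.resize(t,(240,420),interpolation=2)]))
E
```

```text
[0.62373288 0.01042412 0.22491323] 0.010989538722488108 [-5.03510405 -1.93574943 -9.67977242]
```

View pics/s9.png

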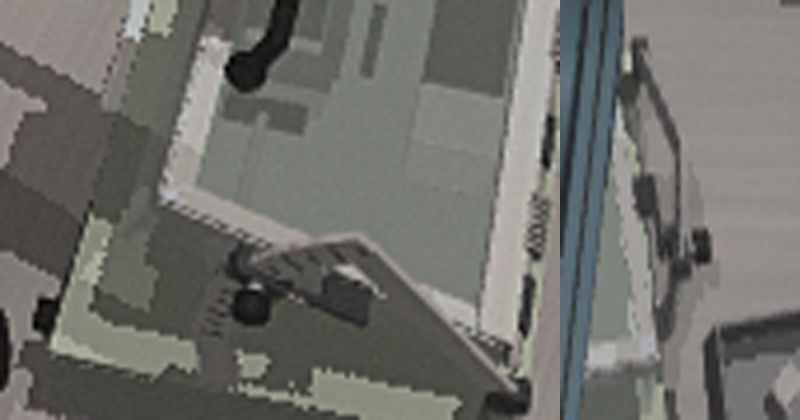

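The cover is rising: the pointer plate is at crop (350,297), near the clamp and thumbscrew at (250,305) in the scene crop and (702,247) in the top crop. My viewing budget is used up, so the rest is numeric: I triangulate the thumbscrew and the pointer plate to get angles about the hinge.

```bash
python3 - <<'E'
from fit import *
c,s=np.cos(pose[2]),np.sin(pose[2])
def rep(n,us,ut):
    X,e=tri(np.array(us),np.array(ut)); d=X-[pose[0],pose[1],0]; q=np.array([c*d[0]+s*d[1],-s*d[0]+c*d[1],X[2]])
    dx,dz=.118-q[0],q[2]-.157; print(n,q.round(4),'gap',round(e,4),'r',round(np.hypot(dx,dz),4),'ang',round(np.arctan2(dz,dx),3))
rep('screw',S(243,203),T(577,230))
rep('screw2',(273.6,255.4),(325.5,151.2))
rep('clamp',S(255,170),T(545,230))
rep('plate shut',S(320,230),T(497,212))
rep('plate now',(295,253.6),(311.2,142.5))
# dark blob centroids (screw) 
for cam,u in(('scene',(273.6,255.4)),('top',(325.5,151.2))):
    g=cv2.cvtColor(grab_frame(cam),cv2.COLOR_BGR2GRAY); x,y=map(round,u); print(cam,'\n',g[y-9:y+9,x-14:x+14])
E
```

```text
screw [-0.0117 -0.1822  0.2329] gap 0.001 r 0.1502 ang 0.529
screw2 [-0.0121 -0.1821  0.2334] gap 0.0017 r 0.1509 ang 0.531
clamp [-0.0092 -0.1635  0.229 ] gap 0.0008 r 0.1462 ang 0.515
plate shut [ 0.0241 -0.1492  0.1508] gap 0.0011 r 0.0941 ang -0.066
plate now [ 0.0316 -0.1488  0.1947] gap 0.0039 r 0.0943 ang 0.411
scene 
 [[ 79  74  76  74  86  81  81  73  68  37  38  71  58  87  93  77  82  80
   81  83  81  71  58  70  82  84  86  68]
 [ 78  77  75  76  81  84  71  68  46  38  37  60  63  58  66  82  83  66
   53  81  87  84  85  60  56  84  81  81]
 [ 76  76  78  76  76  79  59  79  50  40  33  35  54  60  58  50  67  85
   68  54  87  85  83  83  69  82  83  84]
 [ 77  77  74  76  75  75  84  84  69  49  39  27  32  39  56  58  48  55
   54  88  84  81  81  81  80  81  84  81]
 [ 77  75  76  77  78  81  84  87  86  88  79  46  36  55  95  78  55  55
   54  35  48  38  47  80  80  82  77  84]
 [ 75  80  75  77  82  84  82  83  78  88  83  89  42 101 156 158  66  35
   51  54  53  35  43  74  80  79  79  82]
 [ 77  75  78  72  87  82  81  65  56  72  46  20  26  22  24  49  58 
[... 2747 characters left out ...]
 87 122 123 123 123  76  44  57  55  49  66 126  98 126 126 125 127 127
  144 143 142 143 145 143 143 143 145 143]
 [161  96 126 126 126  71  46  50  51  50  65 125 124 124 125 125 126 127
  144 142 143 142 142 142 142 140 142 142]
 [155  88 122 123 124  72  61  56  73  80  97 124 124 124 126 125 125 123
  141 141 139 141 140 139 140 139 139 139]
 [156  99 125 124 111  68  55  87 108 124 125 126 124 125 143 123 124 126
  139 140 139 141 140 139 137 139 140 137]
 [157 102 122 124 108  67  72  94 116 124 123 125 123 125 142 141 141 142
  141 141 142 139 141 141 140 139 141 138]
 [156  95 124 123  76  54  73 118 115 126 126 125 126 125 143 143 142 143
  142 143 142 141 142 141 141 140 140 141]]
```

The thumbscrew gives r = 0.150 (0.151 expected) and an angle of about 0.53 rad, consistent with the clamp block (0.515–0.555). The cover now stands at about 0.41, so I move to 0.53.

drive_tool:
  commands:
    - [0,0.08,-0.09,0,0,0]
    - [0,0.17,-0.17,0,0,0]
    - [0,0.24,-0.26,0,0,0]
    - [0,0.31,-0.33,0,0,0]
    - [0,0.31,-0.33,0,0,0]
    - [0,0.31,-0.33,0,0,0]

```text
clock: 14.95
tcp_pos: [0.6362, 0.0122, 0.2411]
ee_rot: [-2.062, -2.365, 0.007]
wrist_force: [-11.9, -2.5, -4.4]
width: 0.0105
```

```bash
python3 - <<'E'
from fit import *
o=get_obs(); print(o['tcp_pos'],o['width'],o['wrist_force'],o['clock'])
d=o['tcp_pos']-[.5946,.0063,.1587]; u=np.hypot(d[0],d[1]); print('dx',u,'theta',np.arctan2(.042+d[2],.175-u)-.2355)
# clamp side view: rectify plane y=-.165 and pointer plane y=-.15 in (r,theta) polar using scene cam
for cam in('scene','top'):
    g=cv2.cvtColor(grab_frame(cam),cv2.COLOR_BGR2GRAY)
    for y in(-.150,-.165,-.171):
        print(cam,y)
        for r in(.09,.105,.12,.13,.14,.15,.16):
            row=[]
            for th in np.arange(.3,.76,.03):
                p=proj(cam,W(pose,(.118-r*np.cos(th),y,.157+r*np.sin(th)))); row.append(int(cv2.getRectSubPix(g,(1,1),(float(p[0]),float(p[1])))[0,0]))
            print(r,row)
E
```

```text
[0.6362112  0.01221454 0.24112112] 0.01053844665613185 [-11.87245499  -2.52367011  -4.40780356] 14.95
dx 0.042029443288725266 theta 0.5166946935544892
scene -0.15
0.09 [60, 44, 41, 46, 52, 52, 53, 54, 54, 53, 51, 59, 75, 84, 82, 81]
0.105 [81, 65, 43, 42, 49, 52, 51, 54, 57, 58, 52, 51, 63, 86, 85, 83]
0.12 [80, 57, 36, 34, 35, 49, 69, 80, 79, 82, 84, 85, 69, 65, 91, 90]
0.13 [51, 47, 72, 84, 85, 85, 80, 64, 78, 81, 60, 70, 83, 82, 59, 75]
0.14 [51, 54, 62, 78, 78, 81, 80, 76, 71, 85, 97, 99, 110, 110, 118, 131]
0.15 [35, 49, 65, 59, 73, 93, 88, 82, 83, 81, 82, 90, 117, 154, 154, 153]
0.16 [80, 79, 82, 83, 81, 75, 60, 89, 86, 80, 76, 117, 132, 153, 152, 154]
scene -0.165
0.09 [75, 76, 76, 78, 77, 77, 75, 75, 77, 78, 81, 69, 67, 75, 77, 78]
0.105 [75, 76, 76, 75, 75, 76, 77, 77, 78, 73, 57, 40, 44, 49, 51, 54]
0.12 [76, 74, 74, 76, 75, 68, 76, 77, 78, 72, 51, 40, 50, 54, 54, 55]
0.13 [28, 34, 63, 69, 67, 67, 69, 107, 78, 70, 47, 45, 55, 72, 79, 64]
0.14 [39, 39, 35, 35, 42, 52, 37, 54, 41, 51, 65, 63, 56, 74, 80, 81]
0.15 [80, 72, 53, 68, 59, 42, 60, 55, 55, 78, 61, 81, 80, 55, 76, 81
[... 1575 characters left out ...]
 55, 64, 111, 123, 129, 127, 136, 126, 126, 127, 133]
0.16 [122, 116, 118, 116, 114, 93, 63, 50, 58, 77, 90, 86, 115, 134, 134, 133]
top -0.171
0.09 [121, 121, 120, 119, 118, 118, 117, 117, 116, 114, 112, 107, 97, 78, 68, 68]
0.105 [104, 102, 97, 93, 92, 91, 87, 81, 76, 81, 79, 74, 67, 62, 75, 78]
0.12 [67, 61, 75, 91, 92, 95, 98, 101, 110, 120, 125, 127, 130, 131, 134, 138]
0.13 [88, 110, 115, 123, 128, 128, 136, 130, 128, 129, 130, 133, 135, 136, 136, 139]
0.14 [52, 52, 56, 66, 83, 88, 86, 93, 119, 132, 133, 133, 131, 131, 130, 131]
0.15 [123, 123, 93, 67, 53, 57, 70, 72, 111, 121, 127, 123, 129, 129, 125, 125]
0.16 [125, 125, 126, 124, 126, 106, 86, 87, 78, 63, 114, 74, 61, 113, 131, 128]
```

```bash
python3 - <<'E'
from fit import *
C=lambda r,th,y:W(pose,(.118-r*np.cos(th),y,.157+r*np.sin(th)))
for th in np.arange(.4,.66,.05):
    a,b=C(.166,th,-.165),C(.136,th,-.165); print(round(th,2),[np.round(proj(c,x),1).tolist() for c in('scene','top') for x in(a,b)], 'screw',np.round(proj('scene',C(.151,th,-.182)),1),np.round(proj('top',C(.151,th,-.182)),1))
# silhouette contrast score: inside block hull vs rim, using the initial pictures
def hull(cam,th,r0):
    pts=[]
    for r in(r0-.015,r0+.015):
        for dt in(-.007,.007):
            for y in(-.171,-.159):
                X=(.118-r*np.cos(th)-dt*np.sin(th),y,.157+r*np.sin(th)-dt*np.cos(th)); pts.append(proj(cam,W(pose,X)))
    return cv2.convexHull((np.array(pts)*8).astype(np.int32))
ims={c:cv2.resize(cv2.cvtColor(cv2.resize(cv2.imread(f'pics/{c}0.png'),(512,384),interpolation=cv2.INTER_AREA),cv2.COLOR_BGR2GRAY),None,fx=8,fy=8,interpolation=1).astype(float) for c in('scene','top')}
for cam in ims:
    out=[]
    for th in np.arange(.38,.71,.02):
        m=np.zeros(ims[cam].shape,np.uint8);cv2.fillConvexPoly(m,hull(cam,th,.151),1)
        ring=cv2.dilate(m,np.ones((25,25)))-m
        out.append((round(th,2),round(ims[cam][m>0].mean()),round(ims[cam][ring>0].mean())))
    print(cam,out)
E
```

```text
0.4 [[264.5, 248.5], [276.4, 253.5], [320.4, 159.6], [318.4, 151.9]] screw [268.8 257.9] [324.7 155. ]
0.45 [[266.1, 247.3], [277.8, 252.6], [320.6, 158.0], [318.6, 150.6]] screw [270.4 256.9] [325.  153.6]
0.5 [[267.9, 246.2], [279.4, 251.7], [320.8, 156.3], [318.8, 149.2]] screw [272.  255.9] [325.2 152. ]
0.55 [[269.9, 245.2], [281.0, 250.9], [321.0, 154.4], [319.0, 147.6]] screw [273.9 255.1] [325.4 150.3]
0.6 [[272.1, 244.2], [282.9, 250.1], [321.2, 152.5], [319.1, 146.0]] screw [275.9 254.2] [325.6 148.6]
0.65 [[274.5, 243.3], [284.9, 249.5], [321.4, 150.4], [319.2, 144.4]] screw [278.1 253.5] [325.7 146.7]
scene [(np.float64(0.38), 74, 75), (np.float64(0.4), 74, 76), (np.float64(0.42), 73, 77), (np.float64(0.44), 71, 79), (np.float64(0.46), 70, 81), (np.float64(0.48), 68, 84), (np.float64(0.5), 67, 89), (np.float64(0.52), 66, 93), (np.float64(0.54), 66, 96), (np.float64(0.56), 69, 98), (np.float64(0.58), 73, 97), (np.float64(0.6), 78, 95), (np.float64(0.62), 84, 94), (np.float64(0.64), 90, 94), (np.float64(0.66), 95, 97), (np.float64(0.68), 98, 101), (np.float64(0.7), 100, 106)]
top [(np.float64(0.38), 86, 100), (np.float64(0.4), 84, 101), (np.float64(0.42), 82, 102), (np.float64(0.44), 80, 102), (np.float64(0.46), 79, 104), (np.float64(0.48), 78, 104), (np.float64(0.5), 77, 104), (np.float64(0.52), 78, 104), (np.float64(0.54), 81, 102), (np.float64(0.56), 85, 100), (np.float64(0.58), 89, 98), (np.float64(0.6), 95, 97), (np.float64(0.62), 100, 97), (np.float64(0.64), 105, 99), (np.float64(0.66), 108, 102), (np.float64(0.68), 112, 105), (np.float64(0.7), 114, 109)]
```

The clamp estimates agree: 0.54 (scene silhouette), about 0.50 (top silhouette), 0.53–0.54 (thumbscrew), so I take about 0.53. The cover is at 0.517. One small nudge, then hold.

drive_tool:
  commands:
    - [0,0.02,-0.03,0,0,0]
    - [0,0.02,-0.03,0,0,0]
    - [0,0.02,-0.03,0,0,0]
    - [0,0.02,-0.03,0,0,0]
    - [0,0.02,-0.03,0,0,0]
    - [0,0.02,-0.03,0,0,0]
    - [0,0.02,-0.03,0,0,0]
    - [0,0.02,-0.03,0,0,0]
    - [0,0.02,-0.03,0,0,0]
    - [0,0.02,-0.03,0,0,0]

```text
clock: 16.05
tcp_pos: [0.6373, 0.0124, 0.2423]
ee_rot: [-2.062, -2.365, 0.006]
wrist_force: [-10.9, -3.2, -4.7]
width: 0.011
```

```bash
python3 - <<'E'
from fit import *
from scipy.ndimage import map_coordinates as mc
o=get_obs()
d=o['tcp_pos']-[.5946,.0063,.1587]; u=np.hypot(d[0],d[1]); print(o['tcp_pos'],o['width'],o['wrist_force'],'theta',np.arctan2(.042+d[2],.175-u)-.2355)
ims={c:cv2.cvtColor(grab_frame(c),cv2.COLOR_BGR2GRAY).astype(float) for c in('scene','top')}
# cover angle from its front -y edge: bright frame profile
# independent angle: cover top -y front corner & side edge; line of cover top at y=-.13 (frame), r-range, brightness vs theta
for c,g in ims.items():
    out=[]
    for th in np.arange(.3,.76,.04):
        v=[]; w=[]
        for x in np.linspace(-.2,-.03,25):
            for y,l in((-.137,v),(-.150,w)):
                X=(.117+x*np.cos(th)+.003*np.sin(th),y,.157-x*np.sin(th)+.003*np.cos(th)); p=proj(c,W(pose,X)); l.append(mc(g,[[p[1]],[p[0]]],order=1)[0])
        out.append((round(th,2),round(np.mean(v)),round(np.mean(w))))
    print(c,out)
# drawer lip check
for xs in np.arange(-.155,-.105,.003):
    v=[mc(ims['scene'],[[p[1]],[p[0]]],order=1)[0] for p in(proj('scene',W(pose,(xs,y,.072))) for y in np.linspace(.02,.09,15))]; print(round(xs,3),round(np.mean(v)),end='|')
E
```

```text
[0.63725097 0.01239623 0.24228338] 0.011041272743787847 [-10.89104208  -3.24560303  -4.66682843] theta 0.5253120352535601
scene [(np.float64(0.3), 82, 71), (np.float64(0.34), 84, 70), (np.float64(0.38), 85, 71), (np.float64(0.42), 85, 72), (np.float64(0.46), 93, 76), (np.float64(0.5), 104, 77), (np.float64(0.54), 123, 78), (np.float64(0.58), 129, 78), (np.float64(0.62), 133, 93), (np.float64(0.66), 127, 107), (np.float64(0.7), 134, 112), (np.float64(0.74), 137, 111)]
top [(np.float64(0.3), 149, 98), (np.float64(0.34), 148, 99), (np.float64(0.38), 148, 99), (np.float64(0.42), 149, 98), (np.float64(0.46), 149, 98), (np.float64(0.5), 148, 95), (np.float64(0.54), 145, 92), (np.float64(0.58), 136, 86), (np.float64(0.62), 126, 78), (np.float64(0.66), 118, 75), (np.float64(0.7), 114, 82), (np.float64(0.74), 111, 96)]
-0.155 137|-0.152 136|-0.149 137|-0.146 138|-0.143 138|-0.14 134|-0.137 130|-0.134 152|-0.131 152|-0.128 152|-0.125 117|-0.122 117|-0.119 121|-0.116 121|-0.113 123|-0.11 120|-0.107 101|
```

```bash
python3 -c "
from bench import *
print(hand_in()); o=get_obs(); print(o['clock'],o['width'],o['wrist_force'])"
```

```text
the job is handed in; nothing more can be done
None
the job is handed in; nothing more can be done
```

I pushed the drawer home, raised the cover by its handle to the index clamp, and handed in with the gripper still holding it. The hand-in gave no verdict.

**Drawer:** I pushed with closed fingers until it stopped solidly at about 28 N. From the wrist camera the lip stood 12–16 mm proud of the front; the fixed cameras put it at about 17–18 mm. Home is 15 mm and an untipped catch would show at least 20.5 mm. It looked unchanged in the last scene picture.

**First grip missed:** The jaws closed on nothing because the fingertips seem to end about 25 mm above the reported TCP. The drawer push probably bore on the drawer front above the lip for the same reason. I went 23 mm lower and gripped again, and the width read 11 mm on the 12 mm bar.

**Cover:** It is held at about 0.525 rad, worked out from how far the handle moved. My estimates of the clamp angle are:

| Measurement | Clamp angle (rad) |
|---|---|
| Scene camera, block outline | 0.54 |
| Top camera, block outline | about 0.50 |
| Thumbscrew position | 0.53–0.54 |

All are within the 0.06 tolerance. The force at the wrist was about 12 N.

**Not confirmed:** I had used all my picture views, so I checked the final pointer-to-clamp match only by numbers. I didn't measure the bystanders or the clamp again at the end; nothing in the later pictures or forces suggested they had been touched.

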